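# Reset the tripped cut-out of a waffle iron by feel

### The arm

A 6-joint arm with a two-finger parallel gripper is mounted at the origin on the work surface. World frame = base frame: x ahead of the robot, y to its left, z up, the work surface at z = 0. Lengths are in m, angles in degrees, forces in N, time in s.
With the tool pointing down it reaches from about 0.25 to 0.725 m from the base axis. Payload 9.7 kg.
Tool frame: the origin (TCP) lies between the finger pads; the fingertips stand 19 mm ahead of it and the grasp point (between the pads) is the TCP; z points along the fingers, y is the line along which they close (so a half turn about z gives the same grasp; the last joint's range is limited). The gripper opens to 85 mm and grips with 20 to 120 N. Pads are 22 mm wide; open, the fingers measure 114 mm over their backs; the gripper's body (76 mm by 85 mm) begins 54 mm behind the grasp point. The pads swing forward as they close: fully open they stand 13 mm farther back than shut.
Start: joints at [-66.578, 4.979, 10.078, 95.1, 0, 90], TCP at [0.219, -0.505, 0.229] pointing down, gripper open.
Joint ranges: [-179.16, 179.16], [-48.56, 103.87], [-65.8, 70.77], [-126.05, 130.52], [-82.76, 87.17], [-180, 180]. Speed limits (degrees/s): [127.2, 127.2, 147.25, 180, 180, 180].

### API

Orientations are given as [roll, pitch, yaw] about the fixed x, y, z axes, in that order (R = Rz(yaw) Ry(pitch) Rx(roll)).
In Python, from workcell import telemetry, camera, calibration, workorder gives the robot as it stands.
- The arm moves only by the tool play_rows, never from a script. Its argument "increments" is a list of rows, each a list of 3 entries, a list of its own where there are three numbers: the shift along the tool's x, y, z in mm, then the turn, a rotation vector about the tool's x, y, z in degrees, then the closure, from 0 (fully open) to 1 (shut). In form: [[[x, y, z], [ax, ay, az], jaw], ...]. A call has 1 to 20 rows; each row is the pose to reach, as a shift and turn from the pose commanded when the call began, along the tool's axes at that moment; what a row does not reach only later rows make up. A row lasts 1/10 s, in which the tool goes at most 50 mm and 8.59 degrees, less where a joint would pass 70% of its speed; a pose out of reach is approached as far as the arm can. A call with a gripper value outside its range is refused whole. The fingers move at their own pace and stop on an object; "grip_force" is the grip in N (left out, the last holds). Time passes only in rows, so rows that repeat a pose let the fingers close. It gives the time, the measured TCP pose, the force, the opening and the grip force at its end, in the units of the state.
- telemetry.get_obs(): the state, without advancing time (a new reading comes with each control period).
- camera(name): name is "side" or "top"; returns (picture, depth): 420x560x3 uint8, red, green, blue; 420x560 float32, m along the optical axis (not along the pixel's ray), 0 where there is no reading.
- calibration(name): a dict with "vertical_fov" (degrees; the focal length in pixels is half the picture's height over the tangent of half this angle, whatever the lens; pixels are square), "cx", "cy" (the principal point, pixels), "rvec" (rotation vector, rad) and "tvec" (3), from world to camera coordinates, as OpenCV has them. Camera axes: x right, y down, z forward; pixel columns grow to the right and rows downward; lengths in m; the calibration is good to about 2 mm. A picture is of the moment at which its call begins. calibration takes no time and is no camera call.
- workorder.job_done(): hands the job in; it is judged then, once.
The state is a dict: "time": time; "q": joint angles; "qd": joint speeds; "joint_efforts": joint torques, N m; "ee_pos": TCP position; "tcp_rot": TCP orientation; "wrist_force": force on the tool from outside, world axes, zero at the start; "torque": the same for the moment, N m; "opening": finger opening in m; "grasp_force": force on a finger pad.
Only numpy, scipy, OpenCV 4.12 (cv2) and the standard library are available. Lean on these libraries where they do the work, as an engineer would, in place of code of your own. Each camera call takes 0.05 s, during which the arm holds its last target. There are 200 camera calls.

### The job

The waffle iron lying upside down has tripped its thermal cut-out. Take the orange probe from the tool rack, slide its tip along the groove in the iron's underside until it drops at the hidden reset plunger, and push the plunger fully down, so that the green flag stands up. Then put the probe back upright in its empty rack hole, with its collar resting on the rack, and leave everything else standing where it is.

Things in the scene. Friction and masses are not known exactly. Their poses are not given: they have to be found in the camera images.
- probe_grip (a point): Centre of the orange square handle (24 x 24 mm, 74 mm tall) of the reset probe, a loose tool of about 90 g, standing in the rack. z runs up the tool, away from the tip; x, y are square to the handle's flat sides. Below the handle is a black collar 34 mm across, 6 mm thick, its underside 43 mm below this point, then a steel shaft 8 mm in diameter. The tool's top is 42 mm above this point.
- probe_tip (a point): Lowest point of the probe's round ball end (8 mm in diameter), on the tool's axis, 113 mm below the centre of its handle (70 mm below the collar's underside).
- groove (a point): Middle of the floor of the groove in the iron's underside; x along the groove, z up. It is straight, 110 mm long (55 mm either way from here), 16 mm wide, 8 mm deep, with upright walls and a rigid floor. The reset plunger is hidden in the floor, flush and just as dark grey: it fills the groove's width over a 16 mm length, its centre up to 38 mm either way from here along x.
- reset (a joint): How far the hidden reset plunger is pressed below the groove's floor, in m: 0 flush, 0.010 fully down. It sinks straight down, leaving a hole 16 x 16 mm with upright walls, when pressed with more than about 4 N; it has no spring and stays where it is left.
- flag_top (a point): Top centre of the 22 mm square green flag beside the groove in the iron's underside: flush at the start; it rises 1.5 times as far as the plunger sinks, 15 mm at the most.
- iron: Upside-down waffle iron, fixed on the bench in a wooden cradle: pale yellow shell, 270 x 190 mm, grey underside on top, 90 mm above the bench; four rubber feet at its corners stand 8 mm higher. Origin at bench height under its middle (under the groove's middle); x along its length and its groove.
- rack: Tool rack, blue with an aluminium top plate 10 mm thick, 230 x 60 mm, its top 85 mm above the bench, fixed. Origin at the centre of its underside; x along its row of three holes, 70 mm apart. The probe and two blue screwdrivers stand in the holes, resting on their collars.
- hole0 (a point): First of the rack's three holes: the hole's centre at the plate's top surface; x along the row, z up. Each hole is 20 x 20 mm, right through the plate, with 65 mm or more of free space below.
- hole1 (a point): Middle hole of the rack, like the first.
- hole2 (a point): Third hole of the rack, like the first.
- driver0: A loose blue-handled screwdriver of the probe's size and shape, in another hole of the rack; the origin is the centre of its collar's underside. To be left alone.
- driver1: A second such blue screwdriver in the remaining hole. To be left alone.
- pan: Loose rectangular aluminium baking pan, 150 x 130 x 130 mm tall, open on top; origin at the centre of its underside. To be left alone.
- meter: Loose yellow hand multimeter lying flat, 130 x 75 x 40 mm; origin at the centre of its underside. To be left alone.
- jar: Loose clear jar with a steel cap, 66 mm in diameter, 90 mm tall; origin at the centre of its underside. To be left alone.
Mind the look-alikes: they are no part of the job. Leave any turquoise or yellow look-alike of the part that bears probe_grip alone.

How it is judged:
By the outcome, as a careful person would: the job done as asked, in the order asked, and still so for the second after the job is handed in, with the robot touching nothing.
It also fails if it takes over 67 s, if anything falls off the work surface, if the arm or the gripper's body presses on something with over 40 N, if the wrist force passes 120 N, or if a joint passes its speed limit or range.

## Working session

There is one attempt and no reset: what is moved stays moved. The work goes in short steps, Python scripts to look and compute and a tool call to move; the robot and the scene stay as the last step left them, time stands still between calls to the robot, and variables do not carry over. Pictures are saved under pics/ and viewed, at most 10 in all, crops included, and the job is handed in when it is done.

Besides the shell and the picture viewer there is one more tool, called after "Request:" by a JSON object that holds its "name" and its "arguments". play_rows: Moves the arm, as the interface text tells. Its arguments: {"type":"object","properties":{"increments":{"type":"array"},"grip_force":{"type":"number"}},"required":["increments"]}

```bash
mkdir -p pics
cat > h.py <<'E'
import numpy as np, cv2
from workcell import telemetry, camera, calibration, workorder
def cal(n):
    c=calibration(n); f=210/np.tan(np.radians(c["vertical_fov"]/2))
    R=cv2.Rodrigues(np.array(c["rvec"],float))[0]; t=np.array(c["tvec"],float).ravel()
    return f,c["cx"],c["cy"],R,t,c
def ray(n,u,v):
    f,cx,cy,R,t,_=cal(n); return -R.T@t, R.T@np.array([(u-cx)/f,(v-cy)/f,1])
def onz(n,u,v,z):
    o,d=ray(n,u,v); return o+d*(z-o[2])/d[2]
def proj(n,p):
    f,cx,cy,R,t,_=cal(n); q=R@np.array(p)+t; return q[:2]/q[2]*f+[cx,cy]
def cloud(n,dep):
    f,cx,cy,R,t,_=cal(n); v,u=np.mgrid[:420,:560]
    P=np.stack([(u-cx)/f*dep,(v-cy)/f*dep,dep],-1); return (P-t)@R
def save(n,img): cv2.imwrite("pics/"+n,img[...,::-1])
E
python3 - <<'E'
from h import *
print({k:v for k,v in telemetry.get_obs().items()})
for n in("top","side"):
    im,d=camera(n); save(n+"0.png",im); np.savez(n+"0.npz",im=im,d=d); print(calibration(n), ray(n,280,210))
E
```

```text
{'time': 0.0, 'q': array([-6.65776745e+01,  5.01068449e+00,  1.00328975e+01,  9.50998245e+01,
        2.96486186e-04,  9.00008788e+01]), 'qd': array([-0.00717483,  0.0130871 ,  0.12615807,  0.02662276, -0.02188715,
        0.00804456]), 'joint_efforts': array([-5.24559189e-03, -5.20389318e+01,  4.64802647e+01,  1.64346228e-02,
       -1.80424149e-04, -6.05327244e-06]), 'ee_pos': array([ 0.21853218, -0.50445496,  0.22827312]), 'tcp_rot': array([-1.79922389e+02, -2.95295553e-04,  2.34214463e+01]), 'wrist_force': array([-0.23759444, -1.17380446, -0.76989476]), 'torque': array([-0.01609202,  0.04568592,  0.01264784]), 'grasp_force': 0.0, 'opening': 0.08535819587852181}
{'vertical_fov': 46.51980488954789, 'cx': 275.7671707694287, 'cy': 199.71203868171278, 'rvec': array([ 2.1300812 , -2.14845024,  0.15971793]), 'tvec': array([-0.028872  ,  0.54607536,  1.29338731])} (array([ 0.34131124, -0.03893525,  1.36157016]), array([ 0.13225966, -0.00445073, -0.99146663]))
{'vertical_fov': 42.989593521989434, 'cx': 274.1789436605022, 'cy': 207.85768495758256, 'rvec': array([ 0.96394434, -2.59847316,  0.8808445 ]), 'tvec': array([0.38305815, 0.36481007, 1.25177566])} (array([-0.0294877 ,  0.60334053,  1.21732202]), array([ 0.39448063, -0.46197475, -0.79441781]))
```

View pics/top0.png

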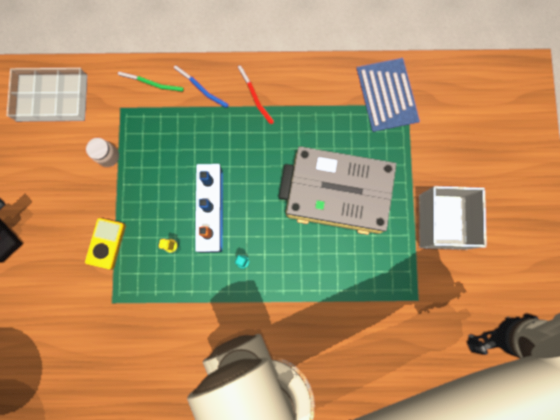

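View pics/side0.png

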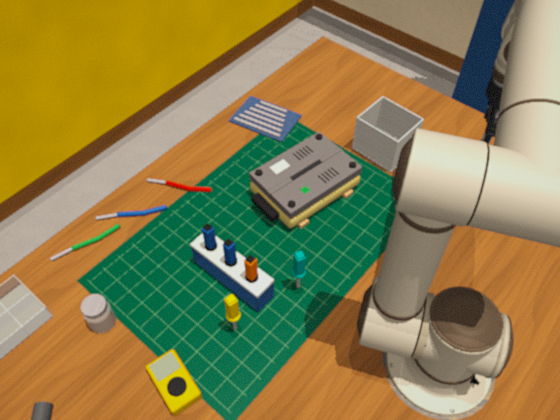

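Top view: the rack is at columns 195–222, rows 165–252. Candidates for the probe (top view pixels): orange tool at (206,232) in the rack, yellow look-alike at (168,245), turquoise look-alike at (241,261), blue drivers at (206,178) and (206,205). The orange one in the rack fits the description. The groove is the dark bar at (342,187), and the flag is green at (320,205).

```bash
cat > m.py <<'E'
from h import *
def comps(mask,amin=8):
    n,l,s,c=cv2.connectedComponentsWithStats(mask.astype(np.uint8)); 
    return [(s[i,4],c[i].round(1),s[i,:4],l==i) for i in range(1,n) if s[i,4]>=amin]
E
python3 - <<'E'
from m import *
for n in("top","side"):
    z=np.load(n+"0.npz"); im,d=z["im"],z["d"]; P=cloud(n,d); hsv=cv2.cvtColor(im,cv2.COLOR_RGB2HSV); H,S,V=cv2.split(hsv)
    print("==",n)
    # orange
    x0,y0,x1,y1=(190,155,230,260) if n=="top" else (180,215,285,315)
    M=np.zeros(H.shape,bool); M[y0:y1,x0:x1]=1
    og=M&(H>3)&(H<16)&(S>150)&(V>90)
    for a,c,s,l in comps(og):
        Q=P[l]; t=Q[Q[:,2]>np.percentile(Q[:,2],97)-.006]; print("orange",a,c,s,np.percentile(Q,[5,50,95],axis=0).round(4).tolist(),"top",t.mean(0).round(4),len(t))
        tp=l&(P[...,2]>.155); v,u=np.nonzero(tp); print("  toppix",u.mean(),v.mean(),len(u), onz(n,u.mean(),v.mean(),.170).round(4))
    # rack plate by height
    pl=M&(abs(P[...,2]-.085)<.008)&(S<70)&(V>120)
    for a,c,s,l in comps(pl,40):
        v,u=np.nonzero(l); pts=np.array([onz(n,a_,b_,.085)[:2] for a_,b_ in zip(u,v)],np.float32); print("plate",a,cv2.minAreaRect(pts*1000),P[l][:,2].mean())
    # iron
    x0,y0,x1,y1=(285,140,400,240) if n=="top" else (245,130,365,225)
    M=np.zeros(H.shape,bool); M[y0:y1,x0:x1]=1
    ir=M&(abs(P[...,2]-.09)<.014)
    a,c,s,l=max(comps(ir,100),key=lambda r:r[0])
    v,u=np.nonzero(l); pts=np.array([onz(n,a_,b_,.09)[:2] for a_,b_ in zip(u,v)],np.float32); print("iron",a,cv2.minAreaRect(pts*1000),np.median(P[l][:,2]))
    gr=M&(V<85)&(abs(P[...,2]-.087)<.014)
    for a,c,s,l in comps(gr,20):
        v,u=np.nonzero(l); pts=np.array([onz(n,a_,b_,.086)[:2] for a_,b_ in zip(u,v)],np.float32); print("dark",a,c,s,cv2.minAreaRect(pts*1000),P[l][:,2].mean())
    for a,c,s,l in comps(M&(H>45)&(H<75)&(S>120)&(V>150)):
        print("flag",a,c,onz(n,*c,.09).round(4),P[l][:,2].mean())
    X=im[y0:y1,x0:x1]; save(n+"_iron.png",cv2.resize(X,None,fx=5,fy=5,interpolation=cv2.INTER_CUBIC))
i=np.load("top0.npz")["im"][155:265,150:260]; j=np.load("side0.npz")["im"][210:320,180:290]
save("crop.png",np.hstack([cv2.resize(k,(400,400),interpolation=cv2.INTER_CUBIC) for k in(i,j)]))
E
```

```text
== top
orange 46 [206.4 232.8] [201 227   9  10] [[0.4409, 0.1353, 0.1277], [0.4455, 0.1377, 0.1576], [0.4579, 0.1476, 0.1657]] top [0.4476 0.1408 0.1631] 18
  toppix 205.26923076923077 232.26923076923077 26 [0.447  0.1389 0.17  ]
plate 1487 ((522.8345947265625, 147.8876953125), (61.036258697509766, 229.50613403320312), 89.7916259765625) 0.08465600746971136Traceback (most recent call last):
  File "<stdin>", line 21, in <module>
  File "h.py", line 10, in onz
    o,d=ray(n,u,v); return o+d*(z-o[2])/d[2]
        ~~~^^^^^^^
  File "h.py", line 8, in ray
    f,cx,cy,R,t,_=cal(n); return -R.T@t, R.T@np.array([(u-cx)/f,(v-cy)/f,1])
                  ~~~^^^
  File "h.py", line 4, in cal
    c=calibration(n); f=210/np.tan(np.radians(c["vertical_fov"]/2))
ValueError: time passes only in moves, steps and waits
```

```bash
sed -i 's/^def cal(n):/import functools\n@functools.lru_cache(None)\ndef cal(n):/' h.py
python3 - <<'E'
from m import *
for n in("top","side"):
    z=np.load(n+"0.npz"); im,d=z["im"],z["d"]; P=cloud(n,d); hsv=cv2.cvtColor(im,cv2.COLOR_RGB2HSV); H,S,V=cv2.split(hsv)
    print("==",n)
    x0,y0,x1,y1=(190,155,230,260) if n=="top" else (180,215,285,315)
    M=np.zeros(H.shape,bool); M[y0:y1,x0:x1]=1
    og=M&(H>3)&(H<16)&(S>150)&(V>90)
    for a,c,s,l in comps(og):
        Q=P[l]; print("orange",a,c,s,np.percentile(Q,[5,50,95],axis=0).round(4).tolist())
        tp=l&(P[...,2]>.155); v,u=np.nonzero(tp); print("  toppix",u.mean(),v.mean(),len(u), onz(n,u.mean(),v.mean(),.167).round(4))
    pl=M&(abs(P[...,2]-.085)<.008)&(S<70)&(V>120)
    for a,c,s,l in comps(pl,40):
        v,u=np.nonzero(l); pts=np.array([onz(n,a_,b_,.085)[:2] for a_,b_ in zip(u,v)],np.float32); print("plate",a,cv2.minAreaRect(pts*1000),P[l][:,2].mean())
    x0,y0,x1,y1=(285,140,400,240) if n=="top" else (245,130,365,225)
    M=np.zeros(H.shape,bool); M[y0:y1,x0:x1]=1
    ir=M&(abs(P[...,2]-.09)<.014)
    a,c,s,l=max(comps(ir,100),key=lambda r:r[0])
    v,u=np.nonzero(l); pts=np.array([onz(n,a_,b_,.09)[:2] for a_,b_ in zip(u,v)],np.float32); print("iron",a,cv2.minAreaRect(pts*1000),np.median(P[l][:,2]))
    gr=M&(V<85)&(abs(P[...,2]-.087)<.014)
    for a,c,s,l in comps(gr,20):
        v,u=np.nonzero(l); pts=np.array([onz(n,a_,b_,.086)[:2] for a_,b_ in zip(u,v)],np.float32); print("dark",a,c,s,cv2.minAreaRect(pts*1000),P[l][:,2].mean())
    for a,c,s,l in comps(M&(H>45)&(H<75)&(S>120)&(V>150)):
        print("flag",a,c,onz(n,*c,.09).round(4),P[l][:,2].mean())
    X=im[y0:y1,x0:x1]; save(n+"_iron.png",cv2.resize(X,None,fx=5,fy=5,interpolation=cv2.INTER_CUBIC))
i=np.load("top0.npz")["im"][155:265,150:260]; j=np.load("side0.npz")["im"][210:320,180:290]
save("crop.png",np.hstack([cv2.resize(k,(400,400),interpolation=cv2.INTER_CUBIC) for k in(i,j)]))
E
```

```text
== top
orange 46 [206.4 232.8] [201 227   9  10] [[0.4409, 0.1353, 0.1277], [0.4455, 0.1377, 0.1576], [0.4579, 0.1476, 0.1657]]
  toppix 205.26923076923077 232.26923076923077 26 [0.4472 0.1394 0.167 ]
plate 1487 ((522.8345947265625, 147.8876953125), (61.036258697509766, 229.50613403320312), 89.7916259765625) 0.08465600746971136
iron 6840 ((568.5316162109375, -206.78292846679688), (263.5499572753906, 185.45767211914062), 79.42826080322266) 0.08923616755110717
dark 23 [304.3 153.9] [302 152   6   5] ((662.264404296875, -111.7475357055664), (13.41514778137207, 11.007919311523438), 89.45301818847656) 0.09703804296364789
dark 27 [387.4 168.3] [385 166   6   6] ((621.81689453125, -332.2353515625), (13.107632637023926, 13.688783645629883), 44.124454498291016) 0.09695487674960811
dark 22 [294.9 206.6] [293 204   5   6] ((520.4283447265625, -84.28717803955078), (10.546220779418945, 13.332529067993164), 89.22222137451172) 0.09625866983451775
dark 26 [379.7 221.4] [377 219   6   6] ((478.79754638671875, -305.1451416015625), (13.089905738830566, 13.339734077453613), 87.71572875976562) 0.09582451
[... 2002 characters left out ...]
164.9] [349 162   7   6] ((482.4510192871094, -312.08929443359375), (17.377925872802734, 19.22148895263672), 40.42851638793945) 0.09746838248915524
dark 257 [305.7 193.7] [250 169 112  48] ((511.7912902832031, -150.38772583007812), (314.8295593261719, 151.4662322998047), 44.5485954284668) 0.07869153405866093
dark 26 [258.2 172.7] [255 170   7   6] ((666.553466796875, -115.65393829345703), (15.322833061218262, 19.84391212463379), 31.08173179626465) 0.09701715445116756
dark 30 [290.6 203.7] [288 201   7   7] ((524.6257934570312, -89.6374282836914), (17.064226150512695, 19.35255241394043), 78.42133331298828) 0.09779033626699248
flag 34 [304.6 189.5] [ 0.525  -0.1498  0.09  ] 0.12541630861130867
```

View pics/crop.png

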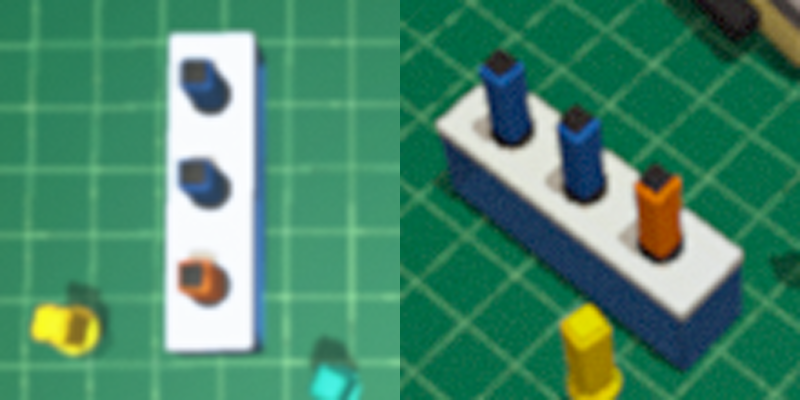

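View pics/top_iron.png

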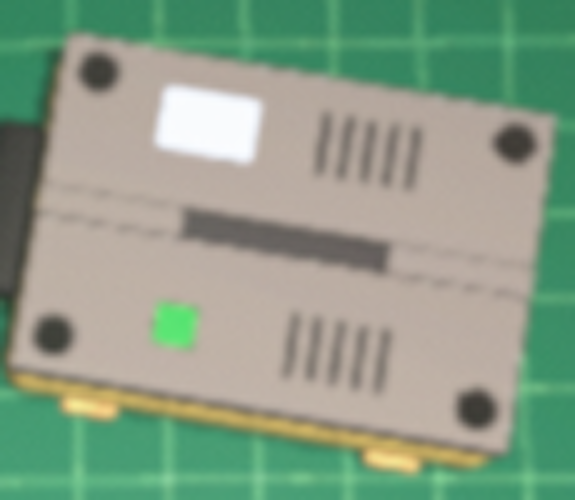

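The crop confirms the choice: an orange square handle with a dark cap in the rack hole nearest the robot. The handle's flats are close to square with the rack. The iron crop shows a dark groove bar at about (342,187) in the full picture, lying near world y and tilted about 10°. The green flag is flush at (320,205).

Run:
```python
from m import *
D={}
for n in("top","side"):
    z=np.load(n+"0.npz"); im,d=z["im"],z["d"]; P=cloud(n,d); hsv=cv2.cvtColor(im,cv2.COLOR_RGB2HSV); H,S,V=cv2.split(hsv)
    print("==",n)
    x0,y0,x1,y1=(190,155,230,260) if n=="top" else (180,215,285,315)
    M=np.zeros(H.shape,bool); M[y0:y1,x0:x1]=1
    for a,c,s,l in comps(M&(P[...,2]>.150),6):
        v,u=np.nonzero(l); print("hi",a,c,s,"V",np.median(V[l]),"z",np.percentile(P[l][:,2],[50,95]).round(4),"xy",onz(n,*c,.168).round(4))
    for a,c,s,l in comps(M&(P[...,2]>.150)&(V<85),4): print("cap",a,c,onz(n,*c,.170).round(4))
    for nm,h0,h1 in(("yel",20,33),("turq",83,97)):
        K=(H>h0)&(H<h1)&(S>130)&(V>90); K[:150]=0
        for a,c,s,l in comps(K,20): print(nm,a,c,s,np.percentile(P[l],[5,50,95],axis=0).round(3).tolist())
    x0,y0,x1,y1=(285,140,400,240) if n=="top" else (245,130,365,225)
    M=np.zeros(H.shape,bool); M[y0:y1,x0:x1]=1
    for th in(85,100,115):
      for a,c,s,l in comps(M&(V<th)&(abs(P[...,2]-.087)<.009),60):
        v,u=np.nonzero(l); pts=np.array([onz(n,a_,b_,.086)[:2] for a_,b_ in zip(u,v)],np.float32); print("dark",th,a,c,s,np.array(cv2.minAreaRect(pts*1000)[0]),cv2.minAreaRect(pts*1000)[1:],np.median(P[l][:,2]))
    F=[onz(n,*c,.098)[:2] for a,c,s,l in comps(M&(V<85)&(P[...,2]>.0935)&(P[...,2]<.104),15)]
    print("feet",np.round(F,4).tolist(),np.mean(F,0))
```

```text
== top
hi 100 [203.4 174.9] [199 170  10  11] V 133.0 z [0.166  0.1712] xy [0.5905 0.1459 0.168 ]
hi 101 [202.8 202.5] [198 198  11  11] V 132.0 z [0.1659 0.1722] xy [0.5209 0.1464 0.168 ]
hi 98 [202.6 230.5] [198 226  11  10] V 179.0 z [0.1658 0.1719] xy [0.4516 0.1458 0.168 ]
cap 20 [203.  174.5] [0.5911 0.1466 0.17  ]
cap 13 [202.1 202.2] [0.5214 0.1478 0.17  ]
cap 5 [201.6 229.6] [0.4536 0.148  0.17  ]
yel 901 [104.7 247.4] [ 85 218  40  52] [[0.371, 0.393, 0.013], [0.417, 0.429, 0.033], [0.492, 0.476, 0.04]]
yel 191 [167.8 244.5] [159 239  18  13] [[0.409, 0.233, 0.068], [0.42, 0.239, 0.134], [0.436, 0.256, 0.157]]
turq 133 [241.7 261.1] [235 255  14  13] [[0.365, 0.043, 0.072], [0.377, 0.052, 0.148], [0.39, 0.065, 0.157]]
dark 115 159 [341.8 187.6] [322 183  40  11] [ 569.99267578 -208.54458618] ((104.59864807128906, 11.916465759277344), 79.40763854980469) 0.08175738742748805
feet [[0.6592, -0.1105], [0.6184, -0.3297], [0.5187, -0.0836], [0.478, -0.3032]] [ 0.56858809 -0.20676231]
== side
hi 116 [207.9 229.3] [202 223  13  14] V 98.0 z [0.1657 0.1734] xy [0.5858 0.1507 0.168 ]

[... 1137 characters left out ...]
[291 160  31  20] [ 570.97821045 -212.12564087] ((106.36396026611328, 13.126832962036133), 79.58233642578125) 0.08386188176002984
dark 100 175 [314.5 194.2] [266 168  96  49] [ 486.43841553 -171.82487488] ((282.26348876953125, 98.24895477294922), 58.63792037963867) 0.0824756617654117
dark 115 157 [305.7 169.4] [290 160  32  21] [ 571.17376709 -212.12226868] ((110.86227416992188, 15.84790325164795), 78.95215606689453) 0.0842880072642173
dark 115 264 [307.2 191.9] [250 167 112  50] [ 512.8737793  -153.77676392] ((316.001708984375, 156.3978271484375), 45.237762451171875) 0.08345430412321397
feet [[0.6178, -0.3293], [0.4768, -0.303], [0.6591, -0.1096], [0.518, -0.0838]] [ 0.56791365 -0.20644671]
```

```bash
cat > go.py <<'E'
import sys
from h import *
from scipy.spatial.transform import Rotation as Ro
def go(x,y,z,yaw):
    o=telemetry.get_obs(); R=Ro.from_euler("xyz",o["tcp_rot"],degrees=True)
    T=Ro.from_euler("xyz",[180,0,yaw],degrees=True)
    print("t",round(o["time"],2),"pos",(o["ee_pos"]*1000).round(1),"rot",o["tcp_rot"].round(2),"F",o["wrist_force"].round(1),"open",round(o["opening"]*1000,1))
    print("shift mm",(R.inv().apply(np.array([x,y,z])-o["ee_pos"])*1000).round(1),"turn",(R.inv()*T).as_rotvec(degrees=True).round(2))
if __name__=="__main__": go(*map(float,sys.argv[1:]))
E
python3 go.py .453 .147 .26 0
```

```text
t 0.1 pos [ 218.5 -504.5  228.4] rot [-179.93    0.     23.42] F [-1.5  0.1 -0.1] open 85.2
shift mm [ 474.1 -504.6  -31. ] turn [-7.000e-02  1.000e-02  2.342e+01]
```

Request:
{"name": "play_rows", "arguments": {"increments": [[[30,-32,-31],[0,0,1.5],0],[[474,-504.6,-31],[0,0,23.4],0],[[474,-504.6,-31],[0,0,23.4],0],[[474,-504.6,-31],[0,0,23.4],0],[[474,-504.6,-31],[0,0,23.4],0],[[474,-504.6,-31],[0,0,23.4],0],[[474,-504.6,-31],[0,0,23.4],0],[[474,-504.6,-31],[0,0,23.4],0],[[474,-504.6,-31],[0,0,23.4],0],[[474,-504.6,-31],[0,0,23.4],0],[[474,-504.6,-31],[0,0,23.4],0],[[474,-504.6,-31],[0,0,23.4],0],[[474,-504.6,-31],[0,0,23.4],0],[[474,-504.6,-31],[0,0,23.4],0],[[474,-504.6,-31],[0,0,23.4],0],[[474,-504.6,-31],[0,0,23.4],0],[[474,-504.6,-31],[0,0,23.4],0],[[474,-504.6,-31],[0,0,23.4],0],[[474,-504.6,-31],[0,0,23.4],0]]}}

```text
time: 2.0
ee_pos: [0.4588, 0.0399, 0.2602]
tcp_rot: [-177.9, 0.1, 3.7]
wrist_force: [-0.1, 0.1, -0.9]
opening: 0.0852
grasp_force: 0.0
```

```bash
python3 go.py .453 .147 .128 0
```

```text
t 2.0 pos [458.8  39.9 260.2] rot [-1.7786e+02  5.0000e-02  3.6900e+00] F [-0.1  0.1 -0.9] open 85.2
shift mm [   1.2 -102.3  136.1] turn [-2.14  0.12  3.69]
```

Request:
{"name": "play_rows", "arguments": {"increments": [[[0,0,0],[0,0,0],0],[[0,0,0],[0,0,0],0],[[0,0,0],[0,0,0],0]]}}

```text
time: 2.3
ee_pos: [0.4588, 0.0402, 0.2601]
tcp_rot: [-177.9, 0.1, 3.7]
wrist_force: [-0.7, -0.3, -0.2]
opening: 0.0852
grasp_force: 0.0
```

```bash
python3 go.py .453 .147 .128 0
```

```text
t 2.3 pos [458.8  40.2 260.1] rot [-1.7785e+02  6.0000e-02  3.7300e+00] F [-0.7 -0.3 -0.2] open 85.2
shift mm [   1.2 -101.9  136. ] turn [-2.14  0.13  3.72]
```

```bash
python3 go.py .453 .147 .25 0
```

```text
t 2.3 pos [458.8  40.2 260.1] rot [-1.7785e+02  6.0000e-02  3.7300e+00] F [-0.7 -0.3 -0.2] open 85.2
shift mm [   1.1 -106.5   14.1] turn [-2.14  0.13  3.72]
```

Request:
{"name": "play_rows", "arguments": {"increments": [[[1.1,-106.5,14.1],[-2.14,0.13,3.72],0],[[1.1,-106.5,14.1],[-2.14,0.13,3.72],0],[[1.1,-106.5,14.1],[-2.14,0.13,3.72],0],[[1.1,-106.5,14.1],[-2.14,0.13,3.72],0],[[1.1,-106.5,14.1],[-2.14,0.13,3.72],0],[[1.1,-106.5,14.1],[-2.14,0.13,3.72],0]]}}

```text
time: 2.9
ee_pos: [0.4599, 0.0404, 0.2502]
tcp_rot: [-177.8, 0.1, 3.7]
wrist_force: [-0.5, 0.1, 1.0]
opening: 0.0855
grasp_force: 0.0
```

```bash
python3 go.py .453 .147 .128 0
```

```text
t 2.9 pos [459.9  40.4 250.2] rot [-1.7785e+02  7.0000e-02  3.7400e+00] F [-0.5  0.1  1. ] open 85.5
shift mm [   0.2 -102.1  126.1] turn [-2.15  0.14  3.74]
```

```bash
python3 -c "
from h import *
o=telemetry.get_obs(); print(o['q'].round(2),o['joint_efforts'].round(1))"
```

```text
[  3.69  -6.48   1.09  97.65   2.15 179.94] [  0.  -38.9  46.    0.    0.1   0. ]
```

Joint 6 is at its range limit, so I'll turn half a turn the other way, which gives the same grasp.

Request:
{"name": "play_rows", "arguments": {"increments": [[[0,-5,0],[0,0,-8.5],0],[[0,-10,0],[0,0,-17],0],[[0,-15,0],[0,0,-25.5],0],[[0,-20,0],[0,0,-34],0],[[0,-25,0],[0,0,-42.5],0],[[0,-30,0],[0,0,-51],0],[[0,-35,0],[0,0,-59.5],0],[[0,-40,0],[0,0,-68],0],[[0,-45,0],[0,0,-76.5],0],[[0,-50,0],[0,0,-85],0],[[0,-55,0],[0,0,-93.5],0],[[0,-60,0],[0,0,-102],0],[[0,-65,0],[0,0,-110.5],0],[[0,-70,0],[0,0,-119],0],[[0,-75,0],[0,0,-127.5],0],[[0,-80,0],[0,0,-136],0],[[0,-85,0],[0,0,-144.5],0],[[0,-90,0],[0,0,-153],0],[[0,-95,0],[0,0,-161.5],0],[[0,-102,0],[0,0,-169],0]]}}

```text
time: 4.9
ee_pos: [0.4533, 0.1423, 0.2541]
tcp_rot: [177.9, -0.5, 173.1]
wrist_force: [-0.5, 0.1, 0.4]
opening: 0.0854
grasp_force: 0.0
```

```bash
sleep 0.1; python3 go.py .453 .147 .19 180
```

```text
t 4.9 pos [453.3 142.3 254.1] rot [177.89  -0.46 173.08] F [-0.5  0.1  0.4] open 85.4
shift mm [ 0.3  2.3 64.3] turn [ 2.13 -0.33 -6.92]
```

Request:
{"name": "play_rows", "arguments": {"increments": [[[0.3,2.3,50],[2.13,-0.33,-6.92],0],[[0.3,2.3,64.3],[2.13,-0.33,-6.92],0],[[0.3,2.3,64.3],[2.13,-0.33,-6.92],0],[[0.3,2.3,64.3],[2.13,-0.33,-6.92],0],[[0.3,2.3,64.3],[2.13,-0.33,-6.92],0]]}}

```text
time: 5.4
ee_pos: [0.4536, 0.1469, 0.1915]
tcp_rot: [180.0, 0.1, 179.6]
wrist_force: [1.0, 0.5, 0.8]
opening: 0.0852
grasp_force: 0.0
```

```bash
python3 go.py .453 .147 .128 180
```

```text
t 5.4 pos [453.6 146.9 191.5] rot [1.7995e+02 9.0000e-02 1.7963e+02] F [1.  0.5 0.8] open 85.2
shift mm [ 0.7  0.  63.5] turn [ 0.05  0.09 -0.37]
```

Request:
{"name": "play_rows", "arguments": {"increments": [[[0.7,0,20],[0,0,-0.4],0],[[0.7,0,40],[0,0,-0.4],0],[[0.7,0,55],[0,0,-0.4],0],[[0.7,0,63],[0,0,-0.4],0],[[0.7,0,63],[0,0,-0.4],0],[[0.7,0,63],[0,0,-0.4],1],[[0.7,0,63],[0,0,-0.4],1],[[0.7,0,63],[0,0,-0.4],1],[[0.7,0,63],[0,0,-0.4],1],[[0.7,0,63],[0,0,-0.4],1],[[0.7,0,63],[0,0,-0.4],1],[[0.7,0,63],[0,0,-0.4],1],[[0.7,0,63],[0,0,-0.4],1],[[0.7,0,63],[0,0,-0.4],1]], "grip_force": 60}}

```text
time: 6.8
ee_pos: [0.4524, 0.1469, 0.1273]
tcp_rot: [180.0, 0.0, -179.9]
wrist_force: [-0.8, -1.1, 5.5]
opening: 0.0232
grasp_force: 59.0
```

```bash
python3 go.py .453 .147 .245 180
```

```text
t 6.8 pos [452.4 146.9 127.3] rot [ 1.7999e+02  1.0000e-02 -1.7994e+02] F [-0.8 -1.1  5.5] open 23.2
shift mm [-6.000e-01  1.000e-01 -1.177e+02] turn [0.01 0.01 0.06]
```

Request:
{"name": "play_rows", "arguments": {"increments": [[[0,0,-20],[0,0,0],1],[[0,0,-45],[0,0,0],1],[[0,0,-80],[0,0,0],1],[[0,0,-110],[0,0,0],1],[[0,0,-118],[0,0,0],1],[[0,0,-118],[0,0,0],1],[[0,0,-118],[0,0,0],1]]}}

```text
time: 7.5
ee_pos: [0.452, 0.1468, 0.2433]
tcp_rot: [-180.0, -0.1, -179.9]
wrist_force: [0.6, 0.0, -0.7]
opening: 0.0234
grasp_force: 59.1
```

```bash
python3 - <<'E'
from m import *
ims=[]
for n in("top","side"):
    im,d=camera(n); np.savez(n+"1.npz",im=im,d=d); save(n+"1.png",im)
    c=proj(n,[.453,.147,.18]).astype(int); k=im[c[1]-60:c[1]+60,max(c[0]-60,0):c[0]+60]; ims.append(cv2.resize(k,(400,400),interpolation=cv2.INTER_CUBIC)); print(n,c,"tip expect",proj(n,[.4525,.147,.132]))
save("c1.png",np.hstack(ims))
E
python3 go.py 0.5586 -0.2567 .245 169.5
```

```text
top [201 229] tip expect [204.32887451 231.42559628]
side [249 255] tip expect [250.36210967 266.97754689]
t 7.6 pos [451.8 146.7 243.1] rot [-1.7996e+02 -1.7000e-01 -1.7994e+02] F [-0.8 -0.4 -1.1] open 23.4
shift mm [-106.3 -403.6   -1.9] turn [-0.06 -0.17 10.56]
```

View pics/c1.png

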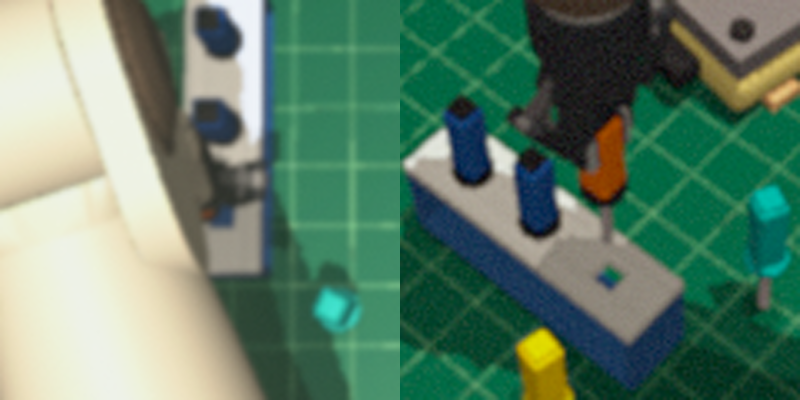

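The side crop shows the probe held upright with the empty hole at crop (610,275), about (252,277) in the full picture. The tools beside it are undisturbed.

Request:
{"name": "play_rows", "arguments": {"increments": [[[-5,-20,-2],[0,0,0.5],1],[[-16,-60,-2],[0,0,1.5],1],[[-27,-100,-2],[0,0,2.6],1],[[-38,-140,-2],[0,0,3.7],1],[[-48,-180,-2],[0,0,4.8],1],[[-59,-220,-2],[0,0,6],1],[[-70,-260,-2],[0,0,7],1],[[-81,-300,-2],[0,0,8],1],[[-92,-340,-2],[0,0,9],1],[[-102,-380,-2],[0,0,10],1],[[-107,-399.6,-2],[0,0,10.5],1],[[-107,-399.6,-2],[0,0,10.5],1],[[-107,-399.6,-2],[0,0,10.5],1],[[-107,-399.6,-2],[0,0,10.5],1]]}}

```text
time: 9.0
ee_pos: [0.5595, -0.2517, 0.2464]
tcp_rot: [180.0, -0.1, 169.6]
wrist_force: [-0.1, -0.1, -1.2]
opening: 0.0232
grasp_force: 59.3
```

```bash
python3 - <<'E'
from h import *
print("hole",onz("side",252,277.5,.085))
im,d=camera("side"); P=cloud("side",d); o=telemetry.get_obs(); p=o["ee_pos"]; 
c=proj("side",p-[0,0,.10]).astype(int); print(c,proj("side",p-[0,0,.113]))
k=im[c[1]-45:c[1]+45,c[0]-60:c[0]+60]; save("c2.png",cv2.resize(k,(800,600),interpolation=cv2.INTER_CUBIC))
E
python3 go.py .5594 -.2528 .198 169.5
```

```text
hole [0.45019702 0.14666928 0.085     ]
[318 148] [318.42584821 151.88882919]
t 9.05 pos [ 559.6 -251.6  246.7] rot [ 1.7999e+02 -4.0000e-02  1.6963e+02] F [-0.1  0.8 -1.3] open 23.5
shift mm [-0.1 -1.3 48.7] turn [ 0.01 -0.04  0.13]
```

View pics/c2.png

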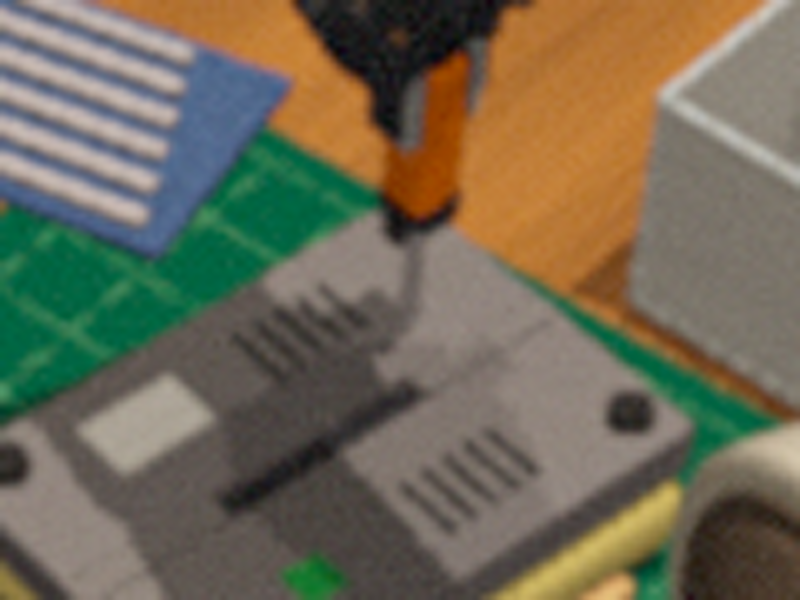

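The tip hangs about where expected, at crop (403,335), above the far end of the groove. Now I'll lower it.

Request:
{"name": "play_rows", "arguments": {"increments": [[[-0.1,-1.3,15],[0,0,0.1],1],[[-0.1,-1.3,35],[0,0,0.1],1],[[-0.1,-1.3,44],[0,0,0.1],1],[[-0.1,-1.3,48],[0,0,0.1],1],[[-0.1,-1.3,49],[0,0,0.1],1],[[-0.1,-1.3,49],[0,0,0.1],1],[[-0.1,-1.3,49],[0,0,0.1],1]]}}

```text
time: 9.75
ee_pos: [0.5598, -0.254, 0.1987]
tcp_rot: [-180.0, 0.0, 169.5]
wrist_force: [-0.6, -0.7, -0.8]
opening: 0.023
grasp_force: 59.3
```

```bash
python3 go.py .5594 -.2528 .195 169.5
```

```text
t 9.75 pos [ 559.8 -254.   198.7] rot [-1.7998e+02  4.0000e-02  1.6947e+02] F [-0.6 -0.7 -0.8] open 23.0
shift mm [0.6 1.1 3.7] turn [-0.02  0.04 -0.03]
```

Request:
{"name": "play_rows", "arguments": {"increments": [[[0.4,1,1],[0,0,0],1],[[0.4,1,2],[0,0,0],1],[[0.4,1,3],[0,0,0],1],[[0.4,1,3],[0,0,0],1],[[0.4,1,3],[0,0,0],1]]}}

```text
time: 10.25
ee_pos: [0.5593, -0.2529, 0.1948]
tcp_rot: [-180.0, -0.0, 169.5]
wrist_force: [0.4, -0.0, -0.4]
opening: 0.023
grasp_force: 59.3
```

Request:
{"name": "play_rows", "arguments": {"increments": [[[0,0,0.5],[0,0,0],1],[[0,0,1],[0,0,0],1],[[0,0,1],[0,0,0],1],[[0,0,1],[0,0,0],1]]}}

```text
time: 10.65
ee_pos: [0.5594, -0.2528, 0.194]
tcp_rot: [-180.0, -0.0, 169.5]
wrist_force: [0.1, -0.1, 0.8]
opening: 0.0233
grasp_force: 59.4
```

Request:
{"name": "play_rows", "arguments": {"increments": [[[0,0,0.5],[0,0,0],1],[[0,0,1],[0,0,0],1],[[0,0,1],[0,0,0],1],[[0,0,1],[0,0,0],1]]}}

```text
time: 11.05
ee_pos: [0.5595, -0.2529, 0.1937]
tcp_rot: [-180.0, 0.0, 169.5]
wrist_force: [-0.8, 1.0, 6.2]
opening: 0.0234
grasp_force: 60.2
```

Request:
{"name": "play_rows", "arguments": {"increments": [[[0,2,0.3],[0,0,0],1],[[0,4,0.3],[0,0,0],1],[[0,6,0.3],[0,0,0],1],[[0,8,0.3],[0,0,0],1],[[0,8,0.3],[0,0,0],1],[[0,8,0.3],[0,0,0],1]]}}

```text
time: 11.65
ee_pos: [0.5611, -0.2457, 0.1937]
tcp_rot: [-179.9, 0.1, 169.4]
wrist_force: [-0.2, -2.4, 7.0]
opening: 0.0232
grasp_force: 60.3
```

Request:
{"name": "play_rows", "arguments": {"increments": [[[0,2,0],[0,0,0],1],[[0,4,0],[0,0,0],1],[[0,6,0],[0,0,0],1],[[0,8,0],[0,0,0],1],[[0,10,0],[0,0,0],1],[[0,10,0],[0,0,0],1]]}}

```text
time: 12.25
ee_pos: [0.5629, -0.236, 0.1937]
tcp_rot: [-179.9, 0.1, 169.4]
wrist_force: [-0.9, -2.4, 6.8]
opening: 0.0235
grasp_force: 60.3
```

Request:
{"name": "play_rows", "arguments": {"increments": [[[0,2,0],[0,0,0],1],[[0,4,0],[0,0,0],1],[[0,6,0],[0,0,0],1],[[0,8,0],[0,0,0],1],[[0,10,0],[0,0,0],1],[[0,10,0],[0,0,0],1]]}}

```text
time: 12.85
ee_pos: [0.5647, -0.2261, 0.1937]
tcp_rot: [-179.9, 0.1, 169.4]
wrist_force: [-0.6, -2.6, 7.6]
opening: 0.0231
grasp_force: 60.3
```

Request:
{"name": "play_rows", "arguments": {"increments": [[[0,2,0],[0,0,0],1],[[0,4,0],[0,0,0],1],[[0,6,0],[0,0,0],1],[[0,8,0],[0,0,0],1],[[0,10,0],[0,0,0],1],[[0,10,0],[0,0,0],1]]}}

```text
time: 13.45
ee_pos: [0.5664, -0.2149, 0.1924]
tcp_rot: [180.0, -0.0, 169.5]
wrist_force: [-0.8, -0.4, 2.8]
opening: 0.023
grasp_force: 59.8
```

It dropped: z fell 1.3 mm and the force fell to 2.8 N. I'll push deeper now, then slide on to feel for the far wall.

Request:
{"name": "play_rows", "arguments": {"increments": [[[0,1,1],[0,0,0],1],[[0,2,2],[0,0,0],1],[[0,2,3],[0,0,0],1],[[0,2,3],[0,0,0],1],[[0,2,3],[0,0,0],1]]}}

```text
time: 13.95
ee_pos: [0.5667, -0.2133, 0.1892]
tcp_rot: [180.0, -0.0, 169.5]
wrist_force: [-0.2, -0.4, 1.9]
opening: 0.0235
grasp_force: 59.6
```

Request:
{"name": "play_rows", "arguments": {"increments": [[[0,1,0],[0,0,0],1],[[0,2,0],[0,0,0],1],[[0,3,0],[0,0,0],1],[[0,3,0],[0,0,0],1]]}}

```text
time: 14.35
ee_pos: [0.567, -0.2115, 0.1893]
tcp_rot: [-179.9, -0.0, 169.4]
wrist_force: [-1.2, -6.3, 0.5]
opening: 0.0233
grasp_force: 59.7
```

Request:
{"name": "play_rows", "arguments": {"increments": [[[0,-2.5,0],[0,0,0],1],[[0,-5.5,0],[0,0,0],1],[[0,-5.5,2],[0,0,0],1],[[0,-5.5,4],[0,0,0],1],[[0,-5.5,6],[0,0,0],1],[[0,-5.5,6.5],[0,0,0],1],[[0,-5.5,6.5],[0,0,0],1]]}}

```text
time: 15.05
ee_pos: [0.5663, -0.2159, 0.1835]
tcp_rot: [-180.0, 0.0, 169.5]
wrist_force: [-1.3, -0.9, 7.6]
opening: 0.0234
grasp_force: 60.9
```

Request:
{"name": "play_rows", "arguments": {"increments": [[[0,0,1],[0,0,0],1],[[0,0,2],[0,0,0],1],[[0,0,2],[0,0,0],1],[[0,0,2],[0,0,0],1]]}}

```text
time: 15.45
ee_pos: [0.5665, -0.216, 0.1832]
tcp_rot: [-180.0, 0.1, 169.5]
wrist_force: [-3.0, 1.4, 16.0]
opening: 0.0234
grasp_force: 62.1
```

```bash
python3 - <<'E'
from m import *
for n in("side","top"):
    im,d=camera(n); P=cloud(n,d); H,S,V=cv2.split(cv2.cvtColor(im,cv2.COLOR_RGB2HSV))
    c=proj(n,[.525,-.149,.1]).astype(int); M=np.zeros(H.shape,bool); M[c[1]-14:c[1]+14,c[0]-14:c[0]+14]=1
    for a,c,s,l in comps(M&(H>45)&(H<75)&(S>150)&(V>60)&(P[...,2]>.05)): print(n,a,c,np.median(P[l],0).round(4),np.percentile(P[l][:,2],[20,80]).round(4))
E
python3 go.py .5663 -.2159 .245 169.5
```

```text
side 64 [304.8 187.6] [ 0.5217 -0.1452  0.1053] [0.1    0.1091]
t 15.55 pos [ 566.5 -215.9  183.2] rot [-1.7997e+02  1.4000e-01  1.6947e+02] F [-2.2  0.6 15.7] open 23.3
shift mm [  0.   -0.  -61.8] turn [-0.03  0.14 -0.03]
```

Request:
{"name": "play_rows", "arguments": {"increments": [[[0,0,-5],[0,0,0],1],[[0,0,-20],[0,0,0],1],[[0,0,-45],[0,0,0],1],[[0,0,-64],[0,0,0],1],[[0,0,-64],[0,0,0],1],[[0,0,-64],[0,0,0],1]]}}

```text
time: 16.15
ee_pos: [0.5664, -0.2159, 0.244]
tcp_rot: [180.0, -0.1, 169.5]
wrist_force: [-0.0, -0.4, -1.2]
opening: 0.0232
grasp_force: 59.6
```

```bash
python3 go.py .4523 .147 .247 180
python3 - <<'E'
from m import *
im,d=camera("side"); p=telemetry.get_obs()["ee_pos"]
print(proj("side",p-[0,0,.1115]))
c=proj("side",[.55,-.17,.12]).astype(int);k=im[c[1]-50:c[1]+40,c[0]-60:c[0]+60]; print(c); save("c3.png",cv2.resize(k,(800,600),interpolation=cv2.INTER_CUBIC))
E
```

```text
t 16.15 pos [ 566.4 -215.9  244. ] rot [ 1.7999e+02 -7.0000e-02  1.6947e+02] F [-0.  -0.4 -1.2] open 23.2
shift mm [178.5 336.   -2.8] turn [ 1.000e-02 -6.000e-02 -1.054e+01]
[308.56452678 158.40292779]
[302 173]
```

View pics/c3.png

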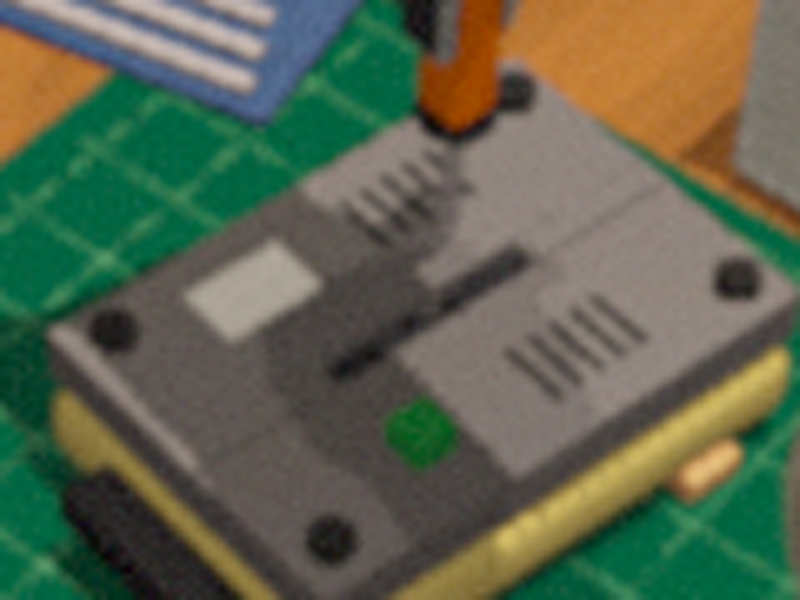

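The green flag now stands up at crop (422,432), about 105 mm high, which is full travel. Next I'll carry the probe back.

Request:
{"name": "play_rows", "arguments": {"increments": [[[9,17,-3],[0,0,-0.5],1],[[27,50,-3],[0,0,-1.5],1],[[48,90,-3],[0,0,-2.8],1],[[69,130,-3],[0,0,-4],1],[[90,170,-3],[0,0,-5.3],1],[[111,210,-3],[0,0,-6.6],1],[[133,250,-3],[0,0,-7.8],1],[[154,290,-3],[0,0,-9],1],[[172,324,-3],[0,0,-10.2],1],[[178.5,336,-3],[0,0,-10.5],1],[[178.5,336,-3],[0,0,-10.5],1],[[178.5,336,-3],[0,0,-10.5],1],[[178.5,336,-3],[0,0,-10.5],1]]}}

```text
time: 17.5
ee_pos: [0.4523, 0.1462, 0.2477]
tcp_rot: [-180.0, -0.0, 179.9]
wrist_force: [0.5, -0.1, -1.4]
opening: 0.0229
grasp_force: 59.5
```

```bash
python3 go.py .4523 .147 .2 180
```

```text
t 17.5 pos [452.3 146.2 247.7] rot [-1.7998e+02 -5.0000e-02  1.7990e+02] F [ 0.5 -0.1 -1.4] open 22.9
shift mm [-0.   0.9 47.7] turn [-0.02 -0.05 -0.1 ]
```

Request:
{"name": "play_rows", "arguments": {"increments": [[[0,0.8,10],[0,0,0],1],[[0,0.8,30],[0,0,0],1],[[0,0.8,45],[0,0,0],1],[[0,0.8,55],[0,0,0],1],[[0,0.8,65],[0,0,0],1],[[0,0.8,65],[0,0,0],1]]}}

```text
time: 18.1
ee_pos: [0.4518, 0.1474, 0.1816]
tcp_rot: [-180.0, -0.1, 179.9]
wrist_force: [0.0, -0.5, -0.4]
opening: 0.0233
grasp_force: 59.5
```

```bash
python3 go.py .4523 .147 .13 180
```

```text
t 18.1 pos [451.8 147.4 181.6] rot [-1.7997e+02 -1.3000e-01  1.7993e+02] F [ 0.  -0.5 -0.4] open 23.3
shift mm [-0.6 -0.3 51.6] turn [-0.03 -0.13 -0.07]
```

Request:
{"name": "play_rows", "arguments": {"increments": [[[-0.5,-0.3,15],[0,0,0],1],[[-0.5,-0.3,32],[0,0,0],1],[[-0.5,-0.3,44],[0,0,0],1],[[-0.5,-0.3,51],[0,0,0],1],[[-0.5,-0.3,52.5],[0,0,0],1],[[-0.5,-0.3,53],[0,0,0],1],[[-0.5,-0.3,53],[0,0,0],1]]}}

```text
time: 18.8
ee_pos: [0.4529, 0.1476, 0.1306]
tcp_rot: [180.0, 0.0, 180.0]
wrist_force: [0.2, 0.2, -1.4]
opening: 0.0234
grasp_force: 59.6
```

Request:
{"name": "play_rows", "arguments": {"increments": [[[0,0,1],[0,0,0],1],[[0,0,2],[0,0,0],1],[[0,0,3],[0,0,0],1],[[0,0,3.5],[0,0,0],1],[[0,0,3.5],[0,0,0],1],[[0,0,3.5],[0,0,0],1]]}}

```text
time: 19.4
ee_pos: [0.4528, 0.1476, 0.1273]
tcp_rot: [180.0, 0.0, 180.0]
wrist_force: [-1.1, 0.0, 5.0]
opening: 0.0236
grasp_force: 60.5
```

Request:
{"name": "play_rows", "arguments": {"increments": [[[0,0,-0.3],[0,0,0],0.6],[[0,0,-0.3],[0,0,0],0.5],[[0,0,-0.3],[0,0,0],0.3],[[0,0,-0.3],[0,0,0],0],[[0,0,-0.3],[0,0,0],0],[[0,0,-0.3],[0,0,0],0],[[0,0,-0.3],[0,0,0],0],[[0,0,-0.3],[0,0,0],0]]}}

```text
time: 20.2
ee_pos: [0.4526, 0.1475, 0.1268]
tcp_rot: [180.0, -0.0, 180.0]
wrist_force: [0.8, -0.5, 0.6]
opening: 0.0853
grasp_force: 0.0
```

Request:
{"name": "play_rows", "arguments": {"increments": [[[0,0,-15],[0,0,0],0],[[0,0,-50],[0,0,0],0],[[0,0,-90],[0,0,0],0],[[0,0,-120],[0,0,0],0],[[0,0,-130],[0,0,0],0],[[20,-40,-130],[0,0,0],0],[[40,-80,-130],[0,0,0],0],[[60,-120,-130],[0,0,0],0],[[80,-160,-130],[0,0,0],0],[[100,-200,-130],[0,0,0],0],[[110,-230,-130],[0,0,0],0],[[110,-230,-130],[0,0,0],0],[[110,-230,-130],[0,0,0],0]]}}

```text
time: 21.5
ee_pos: [0.3424, -0.0828, 0.2571]
tcp_rot: [180.0, -0.0, 179.8]
wrist_force: [0.4, 0.3, 0.4]
opening: 0.0853
grasp_force: 0.0
```

Run:
```python
from m import *
for n in("side","top"):
    im,d=camera(n); P=cloud(n,d); H,S,V=cv2.split(cv2.cvtColor(im,cv2.COLOR_RGB2HSV)); save(n+"9.png",im)
    x0,y0,x1,y1=(190,155,230,260) if n=="top" else (180,215,285,315)
    M=np.zeros(H.shape,bool); M[y0:y1,x0:x1]=1
    for a,c,s,l in comps(M&(P[...,2]>.150)&(P[...,2]<.18),6): print(n,"hi",a,c,np.percentile(P[l][:,2],[50,95]).round(4),onz(n,*c,.168).round(4))
    c=proj(n,[.525,-.149,.1]).astype(int); M[:]=0; M[c[1]-14:c[1]+14,c[0]-14:c[0]+14]=1
    for a,c,s,l in comps(M&(H>45)&(H<75)&(S>150)&(V>60)&(P[...,2]>.05)): print(n,"flag",a,np.median(P[l],0).round(4))
    if n=="side": save("c9.png",cv2.resize(im[205:345,165:325],(686,600),interpolation=cv2.INTER_CUBIC))
```

```text
side hi 119 [207.8 229.4] [0.1654 0.1753] [0.5858 0.1511 0.168 ]
side hi 120 [228.6 244.9] [0.1655 0.1732] [0.5165 0.1508 0.168 ]
side hi 126 [250.2 261.3] [0.1667 0.1734] [0.4471 0.1511 0.168 ]
side hi 73 [230.5 298.5] [0.1551 0.1592] [0.4153 0.2501 0.168 ]
side flag 56 [ 0.5219 -0.1451  0.1059]
top hi 100 [203.4 175. ] [0.1666 0.172 ] [0.5903 0.1459 0.168 ]
top hi 102 [202.9 202.5] [0.1657 0.1726] [0.5209 0.1461 0.168 ]
top hi 97 [202.5 230.4] [0.1652 0.1713] [0.4518 0.1461 0.168 ]
top flag 34 [ 0.5237 -0.1474  0.1055]
```

View pics/side9.png

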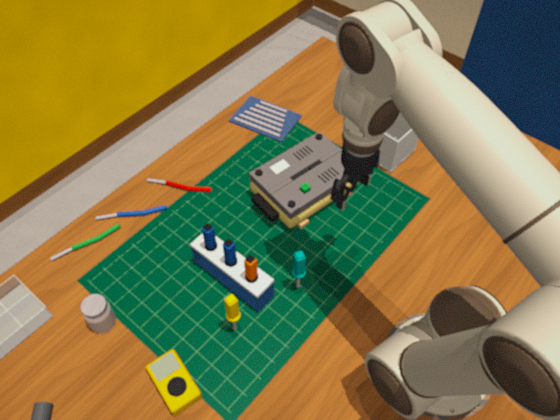

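View pics/c9.png

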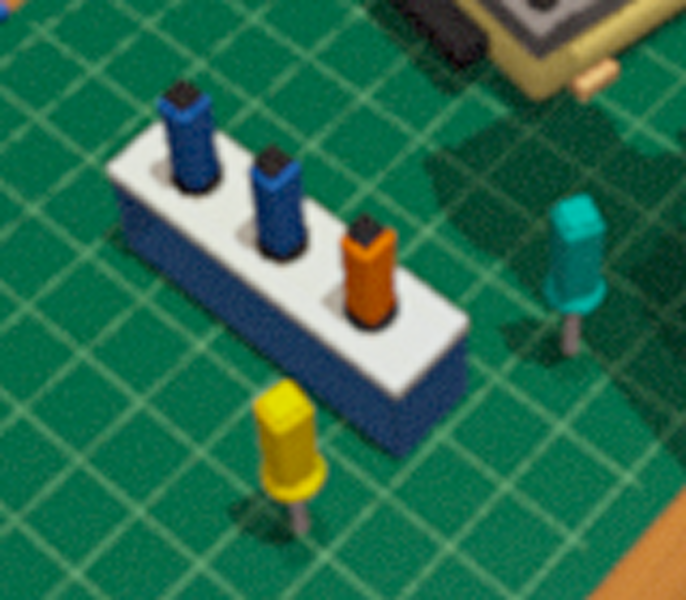

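The probe stands upright on its collar in its hole at (250,266). The flag is up at (305,187), the other tools haven't moved, and the arm touches nothing.

```bash
python3 -c "
from workcell import workorder; print(workorder.job_done())"
```

```text
the job is handed in; nothing more can be done
None
```

The plunger is fully down with the green flag standing at full height, the probe is back upright in its rack hole resting on its collar, the tools around it are unmoved, and the job was handed in at about 21.6 s of the 67 s allowed.

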